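Scrap the worn spring plunger

ROBOT

A 6-joint arm with a two-finger parallel gripper is mounted at the origin on the work surface. World frame = base frame: x ahead of the robot, y to its left, z up, the work surface at z = 0. Lengths are in m, angles in rad, forces in N, time in s.
With the tool pointing down it reaches from about 0.25 to 0.775 m from the base axis. Payload 4 kg.
Tool frame: the origin (TCP) lies at the very end of the fingers, on their centre line; the grasp point (between the pads) lies 19 mm behind it (robot.hold_point_z is the distance from the TCP to the grasp point, in m); z points along the fingers, y is the line along which they close (so a half turn about z gives the same grasp; the last joint's range is limited). The gripper opens to 94 mm and grips with 3 to 60 N. Pads are 16 mm wide; open, the fingers measure 119 mm over their backs; the gripper's body (75 mm by 177 mm) begins 78 mm behind the grasp point.
Start: joints at [-1.411, 0.087, 1.371, -0, 1.684, -0.103], TCP at [0.143, -0.531, 0.206] pointing down, gripper open.
Joint ranges: [-3.1, 3.1], [-0.76, 2.03], [0.27, 2.55], [-1.08, 4.22], [0.17, 2.65], [-2.57, 2.57]. Speed limits (rad/s): [2.79, 2.79, 3.14, 3.14, 3.14, 3.14].

INTERFACE

Orientations are given as [roll, pitch, yaw] about the fixed x, y, z axes, in that order (R = Rz(yaw) Ry(pitch) Rx(roll)).
In Python, from bench import robot gives the robot as it stands.
- The arm moves only by the tool carry_out, never from a script. Its argument "steps" is a list of rows, each a list of 3 entries, a list of its own where there are three numbers: the shift along the tool's x, y, z in m, then the turn about the tool's z in units of 10 degrees (1.0 is 10 degrees), then the closure, from -1 (fully open) to 1 (shut). In form: [[[tx, ty, tz], roll, jaw], ...]. A call has 1 to 10 rows; each row is the pose to reach, as a shift and turn from the pose commanded when the call began, along the tool's axes at that moment; what a row does not reach only later rows make up. A row lasts 1/8 s, in which the tool goes at most 62.5 mm and 10.7 degrees, less where a joint would pass 70% of its speed; a pose out of reach is approached as far as the arm can. A call with a gripper value outside its range is refused whole. The fingers move at their own pace and stop on an object; the grip force is fixed at half the most. Time passes only in rows, so rows that repeat a pose let the fingers close. It gives the time, the measured TCP pose, the force, the opening and the grip force at its end, in the units of the state.
- robot.get_obs(): the state, without advancing time (a new reading comes with each control period).
- robot.snapshot(name): name is "scene" or "side" or "wrist"; returns a dict with "image" (420x560x3 uint8, red, green, blue), "z_map" (420x560 float32, m along the optical axis (not along the pixel's ray), 0 where there is no reading), "mtx" (3x3 intrinsics, pixels), "R" (3x3) and "t" (3): a world point X has camera coordinates R X + t. Camera axes: x right, y down, z forward; pixel columns grow to the right and rows downward; lengths in m; the calibration is good to about 2 mm. A picture is of the moment at which its call begins.
- robot.close_job(): hands the job in; it is judged then, once.
The state is a dict: "time": time; "joint_positions": joint angles; "qvel": joint speeds; "joint_torque": joint torques, N m; "tool_pos": TCP position; "ee_rot": TCP orientation; "wrist_force": force on the tool from outside, world axes, zero at the start; "wrist_torque": the same for the moment, N m; "width": finger opening in m; "finger_force": force on a finger pad.
Only numpy, scipy, OpenCV 4.12 (cv2) and the standard library are available. Lean on these libraries where they do the work, as an engineer would, in place of code of your own. Each camera call takes 0.05 s, during which the arm holds its last target. There are 200 camera calls.

TASK

One of the three spring plungers on the repair bench has a worn spring: under the same push of about 5 N from above its cap sinks more than 10 mm, while the two sound ones give only 2 to 4 mm. Press the caps one after another until you have felt the worn one sink, then lift it by its barrel and set it down upright in the shallow aluminium scrap tray, without dropping it. Leave the two sound ones standing where they are.

Things in the scene. Friction and masses are not known exactly. Their poses are not given: they have to be found in the camera images.
- plunger_a_center (a point): one of three spring plungers that look alike, standing loose and upright: dark steel foot disc 46 mm across and 8 mm thick, steel barrel 36 mm across up to 52 mm, then a thin stem with a black sprung cap 27 mm across and 6 mm thick, its top 70 mm above the underside when not pressed. About 0.26 kg. Grasp it by the barrel (36 mm wide). The point is on its axis, half-way up (35 mm above the underside); z is up its axis
- plunger_b_center (a point): one of three spring plungers that look alike, standing loose and upright: dark steel foot disc 46 mm across and 8 mm thick, steel barrel 36 mm across up to 52 mm, then a thin stem with a black sprung cap 27 mm across and 6 mm thick, its top 70 mm above the underside when not pressed. About 0.26 kg. Grasp it by the barrel (36 mm wide). The point is on its axis, half-way up (35 mm above the underside); z is up its axis
- plunger_c_center (a point): one of three spring plungers that look alike, standing loose and upright: dark steel foot disc 46 mm across and 8 mm thick, steel barrel 36 mm across up to 52 mm, then a thin stem with a black sprung cap 27 mm across and 6 mm thick, its top 70 mm above the underside when not pressed. About 0.26 kg. Grasp it by the barrel (36 mm wide). The point is on its axis, half-way up (35 mm above the underside); z is up its axis
- pin_a (a joint): how far the cap of plunger_a is pressed down into its barrel, in m: 0 free, 0.014 at the stop. Pushed straight down with 5 N, a sound plunger gives 2 to 4 mm and the worn one gives 11 to 13 mm; the cap springs back when let go
- pin_b (a joint): how far the cap of plunger_b is pressed down into its barrel, in m: 0 free, 0.014 at the stop. Pushed straight down with 5 N, a sound plunger gives 2 to 4 mm and the worn one gives 11 to 13 mm; the cap springs back when let go
- pin_c (a joint): how far the cap of plunger_c is pressed down into its barrel, in m: 0 free, 0.014 at the stop. Pushed straight down with 5 N, a sound plunger gives 2 to 4 mm and the worn one gives 11 to 13 mm; the cap springs back when let go
- tray_floor (a point): centre of the inner floor of the scrap tray, a shallow bare aluminium tray fixed to the table, 160 mm (its x) by 140 mm (its y) outside, walls 4 mm thick, floor 4 mm above the table, rim 18 mm above the table; x and y along its sides, z up
Not all that is in view belongs to the job. Leave any pink or yellow look-alike of the part that bears plunger_c_center alone.

How it is judged:
On the way, in this order (a step that is already met when the one before it is completed fails the run):
1. the worn plunger is found: one cap is pressed in by more than 7 mm (a sound one would take over 11 N) (value of joint any of pin_a, pin_b, pin_c above 0.007 m), for 0.05 s.
2. a plunger is lifted at least 25 mm off the table (height (world z) of any of plunger_a_center, plunger_b_center, plunger_c_center above 0.06 m), for 0.1 s.
3. a plunger is lowered inside the scrap tray to within 15 mm of its floor while the fingers still hold it (((x of plunger_a_center in the frame of tray_floor between -0.055 and 0.055 m and y of plunger_a_center in the frame of tray_floor between -0.045 and 0.045 m and z of plunger_a_center in the frame of tray_floor below 0.05 m and contact force between the fingers and plunger_a above 1 N) or (x of plunger_b_center in the frame of tray_floor between -0.055 and 0.055 m and y of plunger_b_center in the frame of tray_floor between -0.045 and 0.045 m and z of plunger_b_center in the frame of tray_floor below 0.05 m and contact force between the fingers and plunger_b above 1 N) or (x of plunger_c_center in the frame of tray_floor between -0.055 and 0.055 m and y of plunger_c_center in the frame of tray_floor between -0.045 and 0.045 m and z of plunger_c_center in the frame of tray_floor below 0.05 m and contact force between the fingers and plunger_c above 1 N))), for 0.05 s.
At the end, for the whole second after the job is handed in: The worn plunger (its free cap rests a hair low, too little to see) stands at rest on the scrap tray's floor, upright within 10 degrees, within 55 mm (tray x) and 45 mm (tray y) of its centre; the sound ones stand upright within 10 degrees, within 30 mm of where they started (((value of joint pin_a above 2e-05 m and x of plunger_a_center in the frame of tray_floor between -0.055 and 0.055 m and y of plunger_a_center in the frame of tray_floor between -0.045 and 0.045 m and z of plunger_a_center in the frame of tray_floor below 0.04 m and angle between each of plunger_a_center, plunger_b_center, plunger_c_center's own z axis and vertical below 0.17 rad and linear speed of plunger_a below 0.02 m/s and distance of each of plunger_b_center, plunger_c_center from where it was at the start of the episode below 0.03 m) or (value of joint pin_b above 2e-05 m and x of plunger_b_center in the frame of tray_floor between -0.055 and 0.055 m and y of plunger_b_center in the frame of tray_floor between -0.045 and 0.045 m and z of plunger_b_center in the frame of tray_floor below 0.04 m and angle between each of plunger_b_center, plunger_a_center, plunger_c_center's own z axis and vertical below 0.17 rad and linear speed of plunger_b below 0.02 m/s and distance of each of plunger_a_center, plunger_c_center from where it was at the start of the episode below 0.03 m) or (value of joint pin_c above 2e-05 m and x of plunger_c_center in the frame of tray_floor between -0.055 and 0.055 m and y of plunger_c_center in the frame of tray_floor between -0.045 and 0.045 m and z of plunger_c_center in the frame of tray_floor below 0.04 m and angle between each of plunger_c_center, plunger_a_center, plunger_b_center's own z axis and vertical below 0.17 rad and linear speed of plunger_c below 0.02 m/s and distance of each of plunger_a_center, plunger_b_center from where it was at the start of the episode below 0.03 m))); the robot touches nothing.
It also fails if it takes over 51 s, if anything falls off the work surface, if the arm or the gripper's body presses on something with over 40 N, if the wrist force passes 120 N, or if a joint passes its speed limit or range.

## Working session

There is one attempt and no reset: what is moved stays moved. The work goes in short steps, Python scripts to look and compute and a tool call to move; the robot and the scene stay as the last step left them, time stands still between calls to the robot, and variables do not carry over. Pictures are saved under pics/ and viewed, at most 10 in all, crops included, and the job is handed in when it is done.

Besides the shell and the picture viewer there is one more tool, called by a JSON object that holds its "api" and its "payload", one argument or row to a line. carry_out: Moves the arm, as the interface text tells. Its arguments: {"type":"object","properties":{"steps":{"type":"array","items":{"type":"array"}}},"required":["steps"]}

```bash
mkdir -p pics; cat > h.py <<'E'
import numpy as np, cv2
from bench import robot
def snap(n):
    s=robot.snapshot(n); np.savez('/tmp/%s.npz'%n,**{k:s[k] for k in s}); return s
def load(n): return dict(np.load('/tmp/%s.npz'%n))
def world(s,u,v):
    z=s['z_map'][v,u]; p=np.linalg.inv(s['mtx'])@np.array([u,v,1.])*z
    return s['R'].T@(p-s['t'])
def cloud(s):
    h,w=s['z_map'].shape; v,u=np.mgrid[:h,:w]
    p=np.stack([u,v,np.ones_like(u)],-1)@np.linalg.inv(s['mtx']).T*s['z_map'][...,None]
    return (p-s['t'])@s['R']
E
python3 - <<'E'
from h import *
for n in ['scene','side']:
    s=snap(n); cv2.imwrite(f'pics/{n}1.png',s['image'][...,::-1])
o=robot.get_obs(); print(o['time'],o['tool_pos'],o['ee_rot'],o['width'],o['wrist_force'])
E
```

```text
0.1 [ 0.14280093 -0.53062582  0.20442313] [-3.13961104e+00 -2.13081731e-04  2.62781890e-01] 0.09392135296470736 [-0.02422674  0.96512711  0.23590917]
```

View pics/scene1.png

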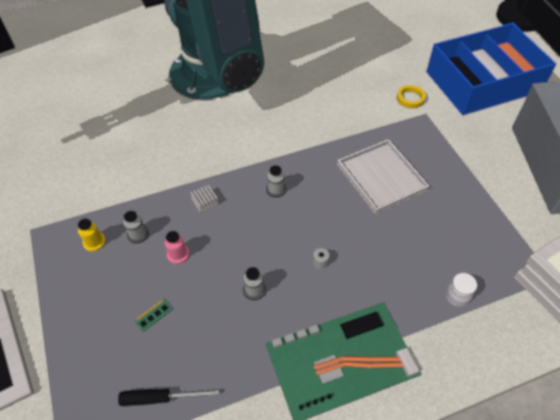

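View pics/side1.png

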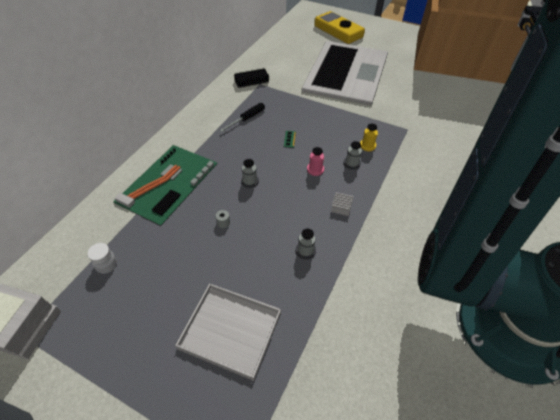

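Scene view: the steel plungers with black caps are at (134,226), (276,180) and (254,282). Look-alikes are yellow (91,234), pink (176,247), a small steel bush (321,258) and a white cylinder (463,288). The tray is at (383,174). I choose the three grey ones and will check them in a crop.

```bash
python3 - <<'E'
from h import *
for n,pts in [('scene',dict(p1=(132,217),p2=(276,171),p3=(253,273),yel=(86,225),pink=(173,238))),('side',dict(p1=(355,146),p2=(308,233),p3=(249,163),yel=(372,128),pink=(317,152)))]:
    s=load(n); C=cloud(s)
    for k,(u,v) in pts.items():
        w=C[v,u]; 
        near=(np.hypot(C[...,0]-w[0],C[...,1]-w[1])<.045)&(s['z_map']>0)
        top=near&(C[...,2]>.064)&(C[...,2]<.078); T=C[top]
        print(n,k,w.round(4),'top mid',((T.min(0)+T.max(0))/2).round(4),'ext',np.ptp(T,axis=0).round(3),'med',np.median(T,0).round(4),len(T))
s=load('scene');C=cloud(s)
m=np.zeros(s['z_map'].shape,bool);m[135:215,330:435]=1
for n in ['scene','side']:
    s=load(n);C=cloud(s);m=np.zeros(s['z_map'].shape,bool)
    if n=='scene': m[138:212,332:432]=1
    else: m[280:380,172:284]=1
    T=C[m&(C[...,2]>.012)&(C[...,2]<.024)]
    r=cv2.minAreaRect(T[:,:2].astype(np.float32)); print(n,'tray',r,'z',np.median(T[:,2]))
    print('box',cv2.boxPoints(r).round(3).tolist())
s=load('scene')['image'][150:310,70:310,::-1]
cv2.imwrite('pics/crop.png',cv2.resize(s,None,fx=3.3,fy=3.3,interpolation=cv2.INTER_CUBIC))
E
```

```text
scene p1 [ 0.4539 -0.2837  0.0713] top mid [ 0.4467 -0.2868  0.0689] ext [0.028 0.026 0.009] med [ 0.4488 -0.287   0.0686] 129
scene p2 [0.4458 0.0257 0.0702] top mid [0.4417 0.0257 0.0688] ext [0.028 0.025 0.009] med [0.4418 0.0256 0.069 ] 109
scene p3 [ 0.6599 -0.1006  0.0691] top mid [ 0.6593 -0.1017  0.068 ] ext [0.027 0.026 0.008] med [ 0.6599 -0.1018  0.0686] 155
scene yel [ 0.439  -0.3725  0.0701] top mid [ 0.4331 -0.3753  0.069 ] ext [0.028 0.025 0.009] med [ 0.4343 -0.3752  0.0689] 133
scene pink [ 0.5309 -0.2198  0.0694] top mid [ 0.5252 -0.2201  0.0686] ext [0.027 0.026 0.009] med [ 0.5266 -0.2204  0.069 ] 135
side p1 [ 0.4459 -0.2809  0.0705] top mid [ 0.4467 -0.2852  0.0701] ext [0.025 0.025 0.008] med [ 0.4458 -0.2833  0.0708] 69
side p2 [0.4389 0.025  0.0707] top mid [0.4399 0.0271 0.0693] ext [0.025 0.026 0.008] med [0.4393 0.0284 0.0706] 115
side p3 [ 0.6558 -0.1006  0.0705] top mid [ 0.658  -0.1007  0.0694] ext [0.026 0.028 0.008] med [ 0.6573 -0.0981  0.0707] 80
side yel [ 0.4303 -0.3688  0.0713] top mid [ 0.4325 -0.3739  0.0692] ext [0.025 0.026 0.01 ] med [ 0.4315 -0.3713  0.0711] 63
side pink [ 0.523  -0.2143  0.0711] top mid [ 0.525  -0.2191  0.07  ] ext [0.026 0.028 0.008] med [ 0.5243 -0.2169  0.0703] 74
scene tray ((0.49425721168518066, 0.2616174817085266), (0.16327720880508423, 0.14363405108451843), 6.399981498718262) z 0.01605862335766465
box [[0.4050000011920929, 0.3240000009536743], [0.42100000381469727, 0.1809999942779541], [0.5830000042915344, 0.19900000095367432], [0.5669999718666077, 0.34200000762939453]]
side tray ((0.4940158724784851, 0.26239967346191406), (0.16108372807502747, 0.1410195678472519), 6.5852766036987305) z 0.017525654276939414
box [[0.4059999883174896, 0.3230000138282776], [0.421999990940094, 0.18299999833106995], [0.5820000171661377, 0.20200000703334808], [0.5659999847412109, 0.34200000762939453]]
```

View pics/crop.png

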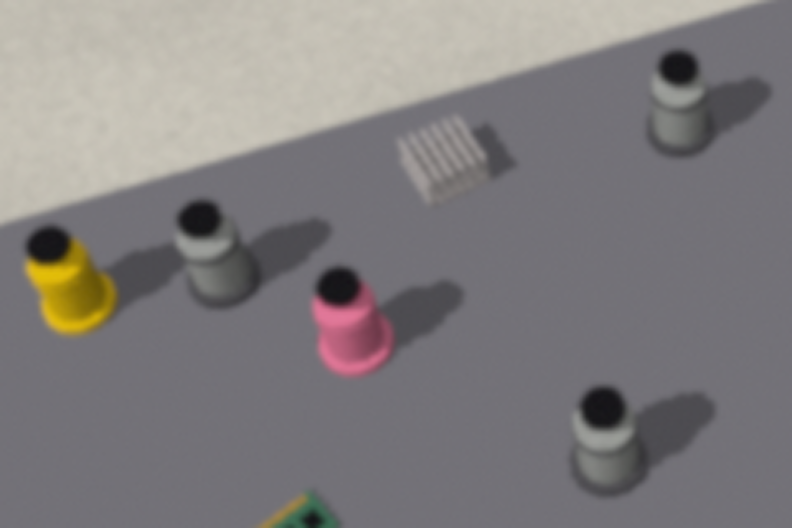

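The crop confirms it: three grey plungers, with the yellow and pink decoys separate. Both cameras agree to about 2 mm:

| Item | Position (x, y) in m |
|---|---|
| P1 | (0.447, -0.286) |
| P2 | (0.4405, 0.026) |
| P3 | (0.659, -0.101) |
| Tray | (0.494, 0.262), yaw 6.5° |

Cap tops measure about 0.070 m, as they should.

```bash
cat > go.py <<'E'
import sys
from h import *
from scipy.spatial.transform import Rotation as Ro
o=robot.get_obs(); R=Ro.from_euler('xyz',o['ee_rot']).as_matrix()
print('t',round(o['time'],2),'tcp',o['tool_pos'].round(4),'rot',o['ee_rot'].round(3),'F',o['wrist_force'].round(2),'w',round(o['width'],4),'ff',o['finger_force'],'q',np.round(o['joint_positions'],2))
a=list(map(float,sys.argv[1:]))
for i in range(0,len(a),3): print('shift',(R.T@(np.array(a[i:i+3])-o['tool_pos'])).round(4))
E
python3 go.py .447 -.286 .11
```

```text
t 0.1 tcp [ 0.1428 -0.5306  0.2044] rot [-3.14  -0.     0.263] F [-0.02  0.97  0.24] w 0.0939 ff 0.0 q [-1.41  0.09  1.37  0.    1.68 -0.1 ]
shift [ 0.3573 -0.157   0.0948]
```

{"api": "carry_out", "payload": {
  "steps": [
    [[0.05,-0.022,0.0],0,1],
    [[0.1,-0.044,0.01],0,1],
    [[0.15,-0.066,0.03],0,1],
    [[0.2,-0.088,0.05],0,1],
    [[0.25,-0.11,0.07],0,1],
    [[0.3,-0.132,0.09],0,1],
    [[0.34,-0.15,0.095],0,1],
    [[0.357,-0.157,0.095],0,1],
    [[0.357,-0.157,0.095],0,1],
    [[0.357,-0.157,0.095],0,1]
  ]
}}

```text
time: 1.35
tool_pos: [0.4461, -0.2879, 0.1108]
ee_rot: [3.141, 0.0, 0.262]
wrist_force: [-0.6, 0.3, -0.2]
width: 0.0008
finger_force: 0.0
```

```bash
python3 go.py .447 -.286 .075 .447 -.286 .066
```

```text
t 1.35 tcp [ 0.4461 -0.2879  0.1108] rot [3.141 0.    0.262] F [-0.63  0.33 -0.18] w 0.0008 ff 0.0 q [-0.68  0.08  1.56 -0.    1.49  0.63]
shift [ 0.0014 -0.0017  0.0358]
shift [ 0.0014 -0.0017  0.0448]
```

{"api": "carry_out", "payload": {
  "steps": [
    [[0.001,-0.002,0.02],0,1],
    [[0.001,-0.002,0.036],0,1],
    [[0.001,-0.002,0.041],0,1],
    [[0.001,-0.002,0.045],0,1],
    [[0.001,-0.002,0.045],0,1],
    [[0.001,-0.002,0.045],0,1]
  ]
}}

```text
time: 2.1
tool_pos: [0.4472, -0.2855, 0.0677]
ee_rot: [3.14, -0.0, 0.262]
wrist_force: [-3.2, 0.4, 7.7]
width: 0.0004
finger_force: 3.6
```

```bash
python3 go.py .447 -.286 .11
```

```text
t 2.1 tcp [ 0.4472 -0.2855  0.0677] rot [ 3.14  -0.     0.262] F [-3.25  0.45  7.68] w 0.0004 ff 3.557874920661561 q [-0.67  0.11  1.62 -0.    1.41  0.63]
shift [-0.0003  0.0005 -0.0423]
```

7.7 N at about 2.5 mm means P1 is sound. On to P3.

{"api": "carry_out", "payload": {
  "steps": [
    [[0,0,-0.03],0,1],
    [[0.01,-0.005,-0.05],0,1],
    [[0.06,-0.03,-0.05],0,1],
    [[0.11,-0.054,-0.05],0,1],
    [[0.16,-0.078,-0.05],0,1],
    [[0.21,-0.102,-0.05],0,1],
    [[0.24,-0.117,-0.045],0,1],
    [[0.252,-0.123,-0.035],0,1],
    [[0.252,-0.123,-0.03],0,1],
    [[0.252,-0.123,-0.03],0,1]
  ]
}}

```text
time: 3.35
tool_pos: [0.6574, -0.1015, 0.0946]
ee_rot: [-3.141, 0.002, 0.261]
wrist_force: [-0.1, 0.4, -0.6]
width: 0.0007
finger_force: 0.0
```

```bash
python3 go.py .659 -.101 .075 .659 -.101 .066
```

```text
t 3.35 tcp [ 0.6574 -0.1015  0.0946] rot [-3.141e+00  2.000e-03  2.610e-01] F [-0.14  0.4  -0.6 ] w 0.0007 ff 0.0 q [-0.24  0.39  1.23 -0.    1.53  1.07]
shift [ 0.0018 -0.0001  0.0196]
shift [ 0.0018 -0.0001  0.0286]
```

{"api": "carry_out", "payload": {
  "steps": [
    [[0.001,0,0.012],0,1],
    [[0.001,0,0.02],0,1],
    [[0.001,0,0.025],0,1],
    [[0.001,0,0.029],0,1],
    [[0.001,0,0.029],0,1],
    [[0.001,0,0.029],0,1]
  ]
}}

```text
time: 4.1
tool_pos: [0.6598, -0.1002, 0.067]
ee_rot: [3.141, -0.001, 0.263]
wrist_force: [-1.4, -0.6, 0.8]
width: 0.0004
finger_force: 0.7
```

```bash
python3 go.py .4405 .026 .095
```

```text
t 4.1 tcp [ 0.6598 -0.1002  0.067 ] rot [ 3.141e+00 -1.000e-03  2.630e-01] F [-1.36 -0.6   0.78] w 0.0004 ff 0.69950896937371 q [-0.24  0.4   1.26 -0.    1.48  1.07]
shift [-0.179  -0.1788 -0.0282]
```

Only about 1 N at 3 mm, so P3 looks worn. Pressing deeper to confirm.

{"api": "carry_out", "payload": {
  "steps": [
    [[0,0,0.004],0,1],
    [[0,0,0.008],0,1],
    [[0,0,0.008],0,1],
    [[0,0,0.008],0,1]
  ]
}}

```text
time: 4.6
tool_pos: [0.66, -0.1002, 0.0591]
ee_rot: [3.141, -0.001, 0.263]
wrist_force: [-1.0, 0.8, 4.3]
width: 0.0005
finger_force: 2.4
```

```bash
python3 go.py .659 -.101 .13
```

```text
t 4.6 tcp [ 0.66   -0.1002  0.0591] rot [ 3.141e+00 -1.000e-03  2.630e-01] F [-1.04  0.8   4.3 ] w 0.0005 ff 2.3832847698940895 q [-0.24  0.41  1.27 -0.    1.46  1.07]
shift [-0.0011  0.0006 -0.0709]
```

11 mm at 4.3 N: P3 is the worn one. Rise, open, then grasp it.

{"api": "carry_out", "payload": {
  "steps": [
    [[0,0,-0.03],0,1],
    [[0,0,-0.06],0,-1],
    [[-0.001,0,-0.06],0,-1],
    [[-0.001,0,-0.06],0,-1],
    [[-0.001,0,-0.06],0,-1],
    [[-0.001,0,-0.06],0,-1],
    [[-0.001,0,-0.06],0,-1]
  ]
}}

```text
time: 5.48
tool_pos: [0.6584, -0.1003, 0.1177]
ee_rot: [-3.141, 0.001, 0.263]
wrist_force: [0.8, 1.0, -0.6]
width: 0.0569
finger_force: 0.0
```

```bash
python3 go.py .6587 -.101 .018; python3 - <<'E'
from h import *
for n in ['side','scene']:
    s=snap(n);C=cloud(s);m=(np.hypot(C[...,0]-.6587,C[...,1]+.101)<.03)&(C[...,2]>.064)&(C[...,2]<.078)
    T=C[m];print(n,len(T),((T.min(0)+T.max(0))/2).round(4) if len(T) else '')
E
```

```text
t 5.47 tcp [ 0.6584 -0.1003  0.1177] rot [-3.141e+00  1.000e-03  2.630e-01] F [ 0.75  0.99 -0.59] w 0.0569 ff 0.0 q [-0.24  0.38  1.2  -0.    1.57  1.07]
shift [0.0002 0.0008 0.0997]
side 81 [ 0.6573 -0.1006  0.0691]
scene 157 [ 0.659  -0.1019  0.0689]
```

{"api": "carry_out", "payload": {
  "steps": [
    [[0,0.001,0],0,-1],
    [[0,0.001,0],0,-1],
    [[0,0.001,0.01],0,-1],
    [[0,0.001,0.03],0,-1],
    [[0,0.001,0.05],0,-1],
    [[0,0.001,0.07],0,-1],
    [[0,0.001,0.09],0,-1],
    [[0,0.001,0.099],0,-1],
    [[0,0.001,0.099],0,-1]
  ]
}}

```text
time: 6.7
tool_pos: [0.6584, -0.1012, 0.0183]
ee_rot: [-3.141, 0.002, 0.263]
wrist_force: [0.4, -0.0, -0.0]
width: 0.0939
finger_force: 0.0
```

{"api": "carry_out", "payload": {
  "steps": [
    [[0,0,0],0,1],
    [[0,0,0],0,1],
    [[0,0,0],0,1],
    [[0,0,0],0,1],
    [[0,0,0],0,1],
    [[0,0,0],0,1],
    [[0,0,0],0,1],
    [[0,0,0],0,1]
  ]
}}

```text
time: 7.7
tool_pos: [0.659, -0.1015, 0.0195]
ee_rot: [3.141, -0.0, 0.263]
wrist_force: [-0.8, -1.3, 0.1]
width: 0.0351
finger_force: 30.0
```

```bash
python3 go.py .494 .262 .11
```

```text
t 7.7 tcp [ 0.659  -0.1015  0.0195] rot [ 3.141 -0.     0.263] F [-0.75 -1.26  0.12] w 0.0351 ff 30.00001698732376 q [-0.24  0.44  1.31 -0.    1.39  1.07]
shift [-0.0649 -0.3938 -0.0907]
```

Gripped at 35 mm width. Lift and carry.

{"api": "carry_out", "payload": {
  "steps": [
    [[0,0,-0.02],0,1],
    [[0,0,-0.05],0,1],
    [[0,-0.005,-0.085],0,1],
    [[-0.005,-0.03,-0.1],0,1],
    [[-0.012,-0.07,-0.1],0,1],
    [[-0.02,-0.115,-0.1],0,1],
    [[-0.027,-0.16,-0.1],0,1],
    [[-0.035,-0.205,-0.1],0,1],
    [[-0.042,-0.25,-0.1],0,1],
    [[-0.049,-0.295,-0.1],0,1]
  ]
}}

```text
time: 8.95
tool_pos: [0.5341, 0.1723, 0.1205]
ee_rot: [-3.141, -0.001, 0.263]
wrist_force: [1.3, 0.4, -2.1]
width: 0.0353
finger_force: 30.0
```

```bash
python3 go.py .494 .262 .12
```

```text
t 8.95 tcp [0.5341 0.1723 0.1205] rot [-3.141e+00 -1.000e-03  2.630e-01] F [ 1.3   0.35 -2.11] w 0.0353 ff 29.998282492160797 q [0.21 0.14 1.48 0.   1.52 1.52]
shift [-0.0155 -0.0971  0.0005]
```

{"api": "carry_out", "payload": {
  "steps": [
    [[-0.008,-0.05,0],0,1],
    [[-0.013,-0.08,0],0,1],
    [[-0.0155,-0.098,0],0,1],
    [[-0.0155,-0.098,0.02],0,1],
    [[-0.0155,-0.098,0.045],0,1],
    [[-0.0155,-0.098,0.065],0,1],
    [[-0.0155,-0.098,0.08],0,1],
    [[-0.0155,-0.098,0.088],0,1],
    [[-0.0155,-0.098,0.088],0,1]
  ]
}}

```text
time: 10.07
tool_pos: [0.4945, 0.2612, 0.0312]
ee_rot: [3.141, 0.001, 0.263]
wrist_force: [0.2, 1.8, -3.4]
width: 0.0355
finger_force: 30.0
```

```bash
python3 go.py .494 .262 .0235; python3 -c "
from h import *
s=snap('side');cv2.imwrite('pics/s2.png',cv2.resize(s['image'][180:400,140:420,::-1],None,fx=2.5,fy=2.5))"
```

```text
t 10.07 tcp [0.4945 0.2612 0.0312] rot [3.141e+00 1.000e-03 2.630e-01] F [ 0.2   1.75 -3.42] w 0.0355 ff 29.999299943447113 q [ 0.38  0.21  1.59 -0.    1.35  1.69]
shift [-0.0003 -0.0009  0.0077]
```

View pics/s2.png

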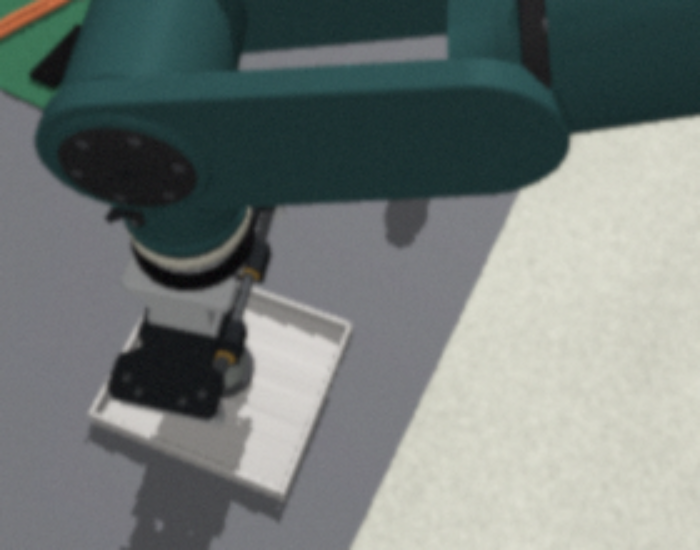

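The picture shows the plunger held over the tray interior, with its foot at about crop (237,372). Lowering gently.

{"api": "carry_out", "payload": {
  "steps": [
    [[0,0,0.002],0,1],
    [[0,0,0.004],0,1],
    [[0,0,0.006],0,1],
    [[0,0,0.007],0,1],
    [[0,0,0.008],0,1],
    [[0,0,0.008],0,1]
  ]
}}

```text
time: 10.88
tool_pos: [0.4946, 0.2615, 0.0234]
ee_rot: [3.142, -0.0, 0.263]
wrist_force: [0.3, -0.1, -2.4]
width: 0.0358
finger_force: 30.0
```

{"api": "carry_out", "payload": {
  "steps": [
    [[0,0,0.0005],0,1],
    [[0,0,0.001],0,1],
    [[0,0,0.001],0,1],
    [[0,0,0.001],0,1]
  ]
}}

```text
time: 11.38
tool_pos: [0.4947, 0.2615, 0.0234]
ee_rot: [3.142, -0.0, 0.263]
wrist_force: [-2.5, -2.0, 6.9]
width: 0.0354
finger_force: 30.0
```

On the floor, with 7 N contact. Release and retreat.

{"api": "carry_out", "payload": {
  "steps": [
    [[0,0,-0.0005],0,0.1],
    [[0,0,-0.0005],0,-0.3],
    [[0,0,-0.0005],0,-0.4],
    [[0,0,-0.0005],0,-0.4],
    [[0,0,-0.0005],0,-0.4],
    [[0,0,-0.0005],0,-0.4],
    [[0,0,-0.02],0,-0.4],
    [[0,0,-0.05],0,-0.4],
    [[0,0,-0.09],0,-0.4],
    [[0,0,-0.13],0,-0.4]
  ]
}}

```text
time: 12.62
tool_pos: [0.4943, 0.2613, 0.1534]
ee_rot: [3.141, 0.0, 0.263]
wrist_force: [1.1, -0.0, -0.0]
width: 0.0655
finger_force: 0.0
```

{"api": "carry_out", "payload": {
  "steps": [
    [[-0.03,0,-0.04],0,-0.4],
    [[-0.08,0,-0.08],0,-0.4],
    [[-0.12,0,-0.1],0,-0.4],
    [[-0.12,0,-0.1],0,-0.4],
    [[-0.12,0,-0.1],0,-0.4]
  ]
}}

```text
time: 13.25
tool_pos: [0.3789, 0.2303, 0.252]
ee_rot: [3.141, -0.0, 0.263]
wrist_force: [0.7, -0.3, -0.3]
width: 0.066
finger_force: 0.0
```

```bash
python3 go.py; python3 - <<'E'
from h import *
for n in ['side','scene']:
    s=snap(n);C=cloud(s);cv2.imwrite(f'pics/{n}3.png',s['image'][...,::-1])
    for x,y in [(.447,-.286),(.4405,.026),(.494,.262)]:
        m=(np.hypot(C[...,0]-x,C[...,1]-y)<.04)&(C[...,2]>.064)&(C[...,2]<.079)
        T=C[m];print(n,len(T),((T.min(0)+T.max(0))/2).round(4) if len(T) else '',T[:,2].max() if len(T) else '')
E
```

```text
t 13.25 tcp [0.3789 0.2303 0.252 ] rot [ 3.141 -0.     0.263] F [ 0.74 -0.32 -0.28] w 0.066 ff 0.0 q [ 0.42 -0.16  1.52 -0.    1.78  1.73]
side 22 [ 0.4452 -0.2773  0.0687] 0.07203467016145233
side 0  
side 171 [0.4936 0.2621 0.0731] 0.07753545498378273
scene 129 [ 0.4473 -0.2869  0.0686] 0.07284051749043875
scene 109 [0.4398 0.0259 0.0684] 0.0721828627759259
scene 106 [0.4951 0.261  0.0726] 0.07745023715940605
```

View pics/scene3.png

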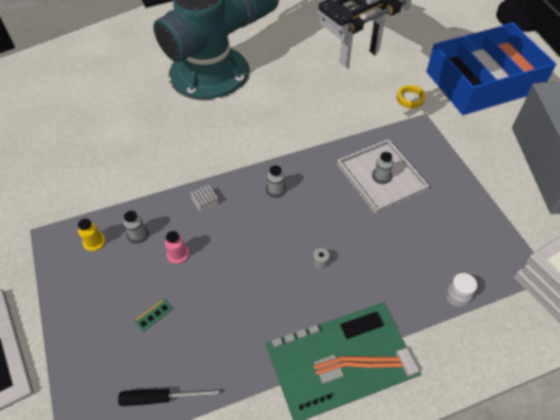

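The worn plunger stands upright in the tray at (384,168). The two sound ones are unmoved at (134,226) and (276,180), and the arm is clear.

```bash
python3 -c "
from bench import robot
print(robot.close_job())"
```

```text
the job is handed in; nothing more can be done
None
```

I handed the job in at about 13 s of the 51 s: the worn plunger (cap sank 11 mm at 4.3 N) stands upright in the scrap tray about 1 mm from its centre. The sound ones were left where they stood; one was pressed and felt stiff, and the third was not pressed because the worn one was already found. The judge's verdict was not shown.

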